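Cool-check a glass paperweight and give the all-clear

ROBOT

A 6-joint arm with a two-finger parallel gripper is mounted at the origin on the work surface. World frame = base frame: x ahead of the robot, y to its left, z up, the work surface at z = 0. Lengths are in mm, angles in rad, forces in N, time in s.
With the tool pointing down it reaches from about 400 to 925 mm from the base axis. Payload 12.5 kg.
Tool frame: the origin (TCP) lies between the finger pads; the fingertips stand 19 mm ahead of it and the grasp point (between the pads) is the TCP (env.tips_ahead is the distance from the TCP to the fingertips, in mm); z points along the fingers, y is the line along which they close (so a half turn about z gives the same grasp; the last joint's range is limited). The gripper opens to 95 mm and grips with 3 to 60 N. Pads are 20 mm wide; open, the fingers measure 119 mm over their backs; the gripper's body (75 mm by 180 mm) begins 59 mm behind the grasp point.
Start: joints at [1.095, 0.491, 1.559, -0, 1.092, -0.106], TCP at [225.877, 582.773, 233.661] pointing down, gripper open.
Joint ranges: [-3.1, 3.1], [-0.84, 2.19], [0.05, 2.79], [-1.13, 4.28], [0.06, 2.93], [-2.69, 2.69]. Speed limits (rad/s): [2.22, 2.22, 2.79, 3.14, 3.14, 3.14].

INTERFACE

Orientations are given as [roll, pitch, yaw] about the fixed x, y, z axes, in that order (R = Rz(yaw) Ry(pitch) Rx(roll)).
In Python, from cell import env gives the robot as it stands.
- The arm moves only by the shell command python3 -m crank 'ROWS'. ROWS is JSON, a list of rows, each a list of 5 numbers: the shift along the tool's x, y, z in mm, then the turn about the tool's z in degrees, then the finger opening in mm, from 0 to 95.1. In form: [[dx, dy, dz, yaw, grip], ...]. A call has 1 to 10 rows; each row is the pose to reach, as a shift and turn from the pose commanded when the call began, along the tool's axes at that moment; what a row does not reach only later rows make up. A row lasts 1/12 s, in which the tool goes at most 41.7 mm and 7.16 degrees, less where a joint would pass 70% of its speed; a pose out of reach is approached as far as the arm can. A call with a gripper value outside its range is refused whole. The fingers move at their own pace and stop on an object; the grip force is fixed at half the most. Time passes only in rows, so rows that repeat a pose let the fingers close. It gives the time, the measured TCP pose, the force, the opening and the grip force at its end, in the units of the state.
- env.state(): the state, without advancing time (a new reading comes with each control period).
- env.read_camera(name): name is "scene" or "top"; returns a dict with "img" (480x640x3 uint8, blue, green, red), "K" (3x3 intrinsics, pixels), "k1" (the pictures are not rectified: a ray, as slopes to the right and down, at radius r is drawn at 1 + k1 r^2 times it, then the intrinsics apply), "pose" (4x4, takes a point from camera to world coordinates). Camera axes: x right, y down, z forward; pixel columns grow to the right and rows downward; lengths in mm; the calibration is good to about 2 mm. A picture is of the moment at which its call begins. There is no depth.
- env.job_done(): hands the job in; it is judged then, once.
The state is a dict: "t": time; "joints": joint angles; "qvel": joint speeds; "tau": joint torques, N m; "eef_pos": TCP position; "tcp_rot": TCP orientation; "ft_force": force on the tool from outside, world axes, zero at the start; "moment": the same for the moment, N m; "opening": opening from 0.0 (shut) to 1.0 (fully open); "grip_force": force on a finger pad.
Only numpy, scipy, OpenCV 4.12 (cv2) and the standard library are available. Lean on these libraries where they do the work, as an engineer would, in place of code of your own. Each camera call takes 0.05 s, during which the arm holds its last target. There are 200 camera calls.

TASK

Check that the amber paperweight has cooled by resting the fingertips lightly on its top for about a second, then lift off and give the all-clear by pressing the green button on the grey control box fully in and letting it come up again. Do not lift, tip or shift the amber paperweight, and leave the green and blue paperweights, the tumbler, the jacks and the red button untouched. Finish clear of everything.

Things in the scene. Friction and masses are not known exactly. Their poses are not given: they have to be found in the camera images.
- amber_top (a point): centre of the flat polished top of the amber (orange) glass paperweight: a loose solid dome, 76 mm across at its widest (20 mm up), 52 mm high, top facet 36 mm across, about 0.4 kg. It stands on a wooden board (130 x 370 mm, 20 mm thick), so this point is 72 mm above the bench. Rigid: it does not give when touched. z up
- green_top (a point): the same point of the green glass paperweight, equal in size, on the same board; leave it alone. The three paperweights stand in a row about 120 mm apart, in any order
- blue_top (a point): the same point of the blue glass paperweight, equal in size, on the same board; leave it alone
- green_button_top (a point): centre of the top face of the green push button, 36 mm across, the one to press (straight down). It stands in a metal housing on top of a grey control box (100 x 170 mm, 55 mm high); the other button is 80 mm away, on either side. z up
- green_button (a joint): travel of the green button in m: 0 up, 0.006 fully in; springs back by itself; about 5 N presses it fully in
- red_button_top (a point): centre of the top face of the red push button, equal in size; leave it alone
- red_button (a joint): travel of the red button in m: 0 up, 0.006 fully in; leave it at 0
- tumbler: open clear glass tumbler standing on the bench beyond the wooden board, 72 mm across, 85 mm high; origin at the centre of its underside; leave it alone
- jacks: glassblower's jacks, a dark steel spring tong lying on the bench beyond the control box, 250 x 62 mm, 10 mm high, long axis along its own x; origin at the middle of its underside; leave it alone
Things that resemble listed ones, but are neither listed nor needed, are in the scene too. Of the things like the part that bears amber_top, leave any that is pink; of the rest the larger one is meant.

How it is judged (in metres and radians):
On the way, in this order (a step that is already met when the one before it is completed fails the run):
1. the fingertips rest on top of the amber paperweight for 0.4 s (contact force between the fingers and amber_weight above 0.3 N and z of the grasp point in the frame of amber_top above 0 m and horizontal distance between the grasp point and amber_top below 0.065 m), for 0.4 s.
2. the green button is pressed in (at least 4.5 of its 6 mm) (value of joint green_button above 0.0045 m), for 0.1 s.
At the end, for the whole second after the job is handed in: the amber paperweight stands at rest within 12 mm of where it was, both buttons are up (within 1 mm), and the green and blue paperweights, the tumbler and the jacks are where they were (within 5 mm) (value of joint each of green_button, red_button below 0.001 m and distance of amber_top from where it was at the start of the episode below 0.012 m and linear speed of amber_weight below 0.01 m/s and distance of each of green_top, blue_top, tumbler, jacks from where it was at the start of the episode below 0.005 m); the robot touches nothing.
It fails at once if the amber paperweight is pressed hard (over 30 N) (contact force between the fingers and amber_weight above 30 N).
It fails at once if the amber paperweight is lifted (top over 8 mm above its standing height), tipped (over 0.15 rad) or shifted (over 12 mm) (height (world z) of amber_top above 0.08 m or angle between amber_top's own z axis and vertical above 0.15 rad or distance of amber_top from where it was at the start of the episode above 0.012 m).
It fails at once if the green or blue paperweight, the tumbler or the jacks are touched (over 0.5 N) or moved (over 5 mm) (contact force between any of the fingers, the arm and green_weight above 0.5 N or distance of any of green_top, blue_top, tumbler, jacks from where it was at the start of the episode above 0.005 m or contact force between any of the fingers, the arm and blue_weight above 0.5 N or contact force between any of the fingers, the arm and tumbler above 0.5 N or contact force between any of the fingers, the arm and jacks above 0.5 N).
It fails at once if the red button is touched (over 0.5 N) or pressed (over 1 mm) (value of joint red_button above 0.001 m or contact force between any of the fingers, the arm and red_button above 0.5 N).
It also fails if it takes over 48 s, if anything falls off the work surface, if the arm or the gripper's body presses on something with over 40 N, if the wrist force passes 120 N, or if a joint passes its speed limit or range.

## Working session

There is one attempt and no reset: what is moved stays moved. The work goes in short steps, Python scripts to look and compute and a shell command to move; the robot and the scene stay as the last step left them, time stands still between calls to the robot, and variables do not carry over. Pictures are saved under pics/ and viewed, at most 10 in all, crops included, and the job is handed in when it is done.

```bash
mkdir -p pics; ls; python3 - <<'E'
from cell import env
import cv2
s=env.state(); print(s, env.tips_ahead)
for n in("scene","top"):
    c=env.read_camera(n); cv2.imwrite(f"pics/{n}0.png",c["img"]); print(n,c["K"],c["k1"],c["pose"])
E
```

```text
pics
{'t': 0.0, 'joints': array([ 1.09538584e+00,  4.91583191e-01,  1.55945675e+00,  8.10242846e-06,
        1.09169533e+00, -1.05617687e-01]), 'qvel': array([-0.0002901 ,  0.0006745 , -0.00117082,  0.00062025,  0.00106982,
       -0.00031023]), 'tau': array([ 5.04952859e-04, -6.12640572e+01, -2.58167928e+01,  6.91689667e-02,
        4.83422284e-02, -9.82184292e-05]), 'eef_pos': array([225.77311591, 582.5558083 , 233.04453987]), 'tcp_rot': array([-3.14045715e+00, -1.27602820e-04,  2.77179604e+00]), 'ft_force': array([ 0.16453697, -0.64301195,  0.50970163]), 'moment': array([ 0.01490182, -0.05429796, -0.04679138]), 'grip_force': 0.0, 'opening': 0.9987457966799004} 19.0
scene [[592.78737837   0.         324.6325407 ]
 [  0.         592.78737837 242.63063654]
 [  0.           0.           1.        ]] -0.11071380290809929 [[ 8.09702331e-01  5.08267624e-01 -2.93336254e-01  8.42503078e+02]
 [ 5.86823258e-01 -6.97402893e-01  4.11421522e-01 -4.35623904e+02]
 [ 4.53868772e-03 -5.05265502e-01 -8.62952011e-01  9.87266710e+02]
 [ 0.00000000e+00  0.00000000e+00  0.00000000e+00  1.00000000e+00]]
top [[466.88271779   0.         319.17132491]
 [  0.         466.88271779 237.75721518]
 [  0.           0.           1.        ]] -0.03250280149475142 [[-5.34413437e-02 -9.77708481e-01  2.03052084e-01  3.27090288e+02]
 [-9.98569147e-01  5.27154867e-02 -8.98537178e-03 -8.31540950e+00]
 [-1.91891524e-03 -2.03241736e-01 -9.79126710e-01  9.66415356e+02]
 [ 0.00000000e+00  0.00000000e+00  0.00000000e+00  1.00000000e+00]]
```

View pics/scene0.png

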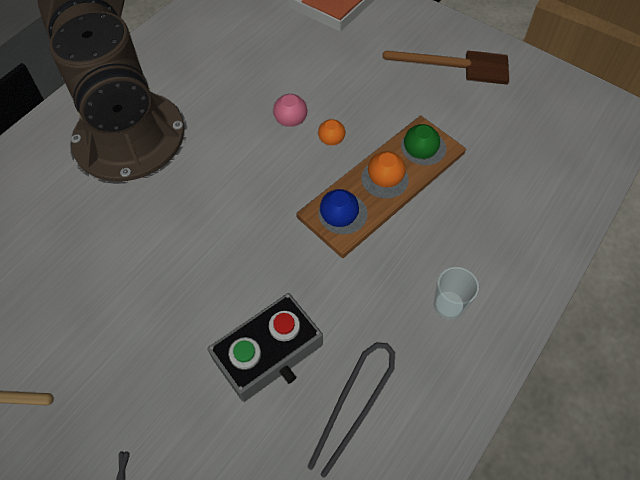

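View pics/top0.png

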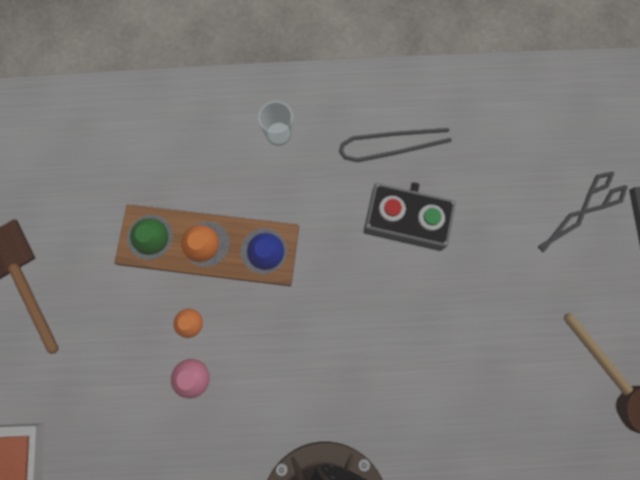

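The scene view shows the board with blue at (339,208), amber at (387,170) and green at (422,141), and a small orange and a pink decoy off the board. The green button is at (244,352) and the red at (284,323). In the top view amber is at (201,243), the green button at (432,217) and the red at (393,208).

```bash
cat > h.py <<'E'
import cv2, numpy as np
from cell import env
def ray(c,px):
    d=np.array([c["k1"],0,0,0,0])[:4]
    p=cv2.undistortPoints(np.array([[px]],float),c["K"],d)[0,0]
    v=c["pose"][:3,:3]@[*p,1]; return c["pose"][:3,3],v/np.linalg.norm(v)
def plane(c,px,z):
    o,v=ray(c,px); return o+v*(z-o[2])/v[2]
def tri(r):
    A=sum(np.eye(3)-np.outer(v,v) for o,v in r); b=sum((np.eye(3)-np.outer(v,v))@o for o,v in r)
    x=np.linalg.solve(A,b); return x,[np.linalg.norm((np.eye(3)-np.outer(v,v))@(x-o)) for o,v in r]
def proj(c,X):
    T=np.linalg.inv(c["pose"]); p=T[:3,:3]@X+T[:3,3]
    return cv2.projectPoints(np.array([X],float),cv2.Rodrigues(T[:3,:3])[0],T[:3,3],c["K"],np.array([c["k1"],0,0,0]))[0].ravel()
def blob(c,px,h,w=30,smin=110):
    m=cv2.inRange(cv2.cvtColor(c["img"],cv2.COLOR_BGR2HSV),(h[0],smin,40),(h[1],255,255))
    k=np.zeros_like(m); cv2.circle(k,px,w,255,-1); m&=k
    n,l,s,ce=cv2.connectedComponentsWithStats(m); i=1+np.argmax(s[1:,4]); return ce[i],s[i]
E
python3 - <<'E'
from h import *
S,T=env.read_camera("scene"),env.read_camera("top")
for n,h,a,b,w in(("amber",(5,18),(387,170),(201,243),24),("green",(45,80),(422,141),(149,236),24),("blue",(105,130),(339,208),(266,250),24),("gbtn",(45,85),(244,352),(432,217),16),("rbtn",(0,10),(284,323),(393,208),16)):
    h2=h if n!="rbtn" else (0,6)
    p,s1=blob(S,a,h2,w); q,s2=blob(T,b,h2,w)
    x,e=tri([ray(S,p),ray(T,q)])
    print(n,p.round(1),s1,q.round(1),s2,x.round(1),np.round(e,1),plane(T,q,x[2])[:2].round(1))
for X in([225,582,233],[0,0,0]): print(proj(S,np.array(X)),proj(T,np.array(X)))
f=lambda c,p:cv2.resize(c["img"][p[1]-30:p[1]+30,p[0]-30:p[0]+30],(300,300),interpolation=cv2.INTER_CUBIC)
cv2.imwrite("pics/crop.png",np.vstack([np.hstack([f(S,(387,170)),f(S,(244,345))]),np.hstack([f(T,(201,243)),f(T,(432,217))])]))
E
```

```text
amber [387.4 166.3] [ 364  146   48   41 1378] [197.1 242.2] [ 177  219   42   48 1289] [521.3 228.5  48.7] [0.3 0.3] [521.5 228.7]
green [421.6 141.1] [404 124  36  35 963] [155.5 231.4] [143 221  23  23 237] [546.4 310.   64.1] [2.5 2.5] [544.7 307.8]
blue [339.  207.7] [ 320  189   39   38 1150] [265.4 250.5] [248 234  36  34 951] [498.4  92.8  43.8] [0.3 0.3] [498.2  92.5]
gbtn [243.6 350.9] [233 341  22  21 360] [432.1 216.1] [425 210  15  14 151] [ 544.4 -241.8   71.8] [0.2 0.2] [ 544.3 -242. ]
rbtn [283.6 323.1] [274 313  21  21 352] [392.5 207. ] [385 199  16  17 199] [ 567.1 -165.    72.1] [0.3 0.3] [ 566.9 -165.2]
[367.74012076 -52.7803421 ] [-62.72038052 421.28960079]
[128.00981581 136.25456734] [324.95985565 508.86911827]
```

View pics/crop.png

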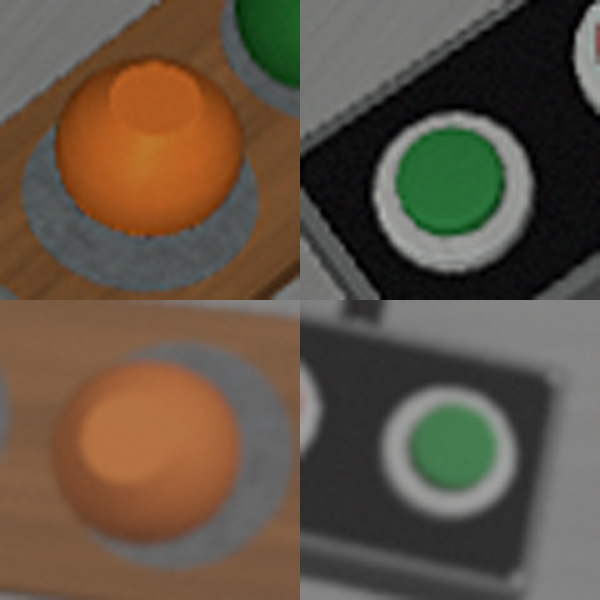

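The crop shows the flat facets clearly: the amber facet at about scene (387.6,159.2) and top (196,240.8), and the green button faces centred near the blob centroids.

```bash
python3 - <<'E'
from h import *
S,T=env.read_camera("scene"),env.read_camera("top")
x,e=tri([ray(S,(387.6,159.2)),ray(T,(196,240.8))]); print(x,e,plane(S,(387.6,159.2),72),plane(T,(196,240.8),72))
y,e=tri([ray(S,(243.6,350)),ray(T,(432.2,216))]); print(y,e)
from scipy.spatial.transform import Rotation as R
s=env.state(); M=R.from_euler('xyz',s["tcp_rot"]).as_matrix(); print(M.round(3))
for g in (x,y): print(M.T@(g-s["eef_pos"]), np.hypot(*g[:2]))
E
```

```text
[519.8480487  225.23450613  72.90227081] [np.float64(0.8298348848531575), np.float64(0.8298348848531059)] [519.93338911 226.6888206   72.        ] [519.48803073 224.7912575   72.        ]
[ 544.11751393 -241.30805526   74.28866365] [np.float64(0.372889237550046), np.float64(0.372889237550031)]
[[-0.932  0.361 -0.   ]
 [ 0.361  0.932 -0.   ]
 [ 0.    -0.    -1.   ]]
[-403.32730173 -227.00542678  160.61103285] 566.544417047909
[-594.58951563 -653.23313645  159.34783695] 595.2255425484295
```

```bash
python3 -m crank '[[-403,-227,30,0,0],[-403,-227,30,0,0],[-403,-227,30,0,0],[-403,-227,30,0,0],[-403,-227,30,0,0],[-403,-227,30,0,0],[-403,-227,30,0,0],[-403,-227,30,0,0],[-403,-227,30,0,0],[-403,-227,30,0,0]]'
```

```text
t: 1.13
eef_pos: [490.9, 259.8, 206.7]
tcp_rot: [3.141, 0.0, 2.772]
ft_force: [0.8, 1.2, 0.7]
opening: 0.355
grip_force: 0.0
```

```bash
python3 -m crank '[[-36,-20,20,0,0],[-36,-20,20,0,0],[-36,-20,20,0,0],[-36,-20,20,0,0],[-36,-20,20,0,0],[-36,-20,20,0,0],[-36,-20,20,0,0]]'; python3 - <<'E'
from h import *
from scipy.spatial.transform import Rotation as R
s=env.state(); M=R.from_euler('xyz',s["tcp_rot"]).as_matrix()
print(M.T@(np.array([520,225.5,91])-s["eef_pos"]),s["eef_pos"],s["ft_force"])
for n in("scene","top"):
    c=env.read_camera(n); cv2.imwrite(f"pics/{n}1.png",c["img"])
E
```

```text
t: 1.72
eef_pos: [515.7, 231.0, 187.2]
tcp_rot: [3.141, 0.001, 2.774]
ft_force: [1.3, 0.4, 0.3]
opening: 0.008
grip_force: 0.0
[-5.91921152 -3.64704004 96.23565782] [515.71390523 230.99770362 187.23432054] [1.32688423 0.44166315 0.33812935]
```

View pics/scene1.png

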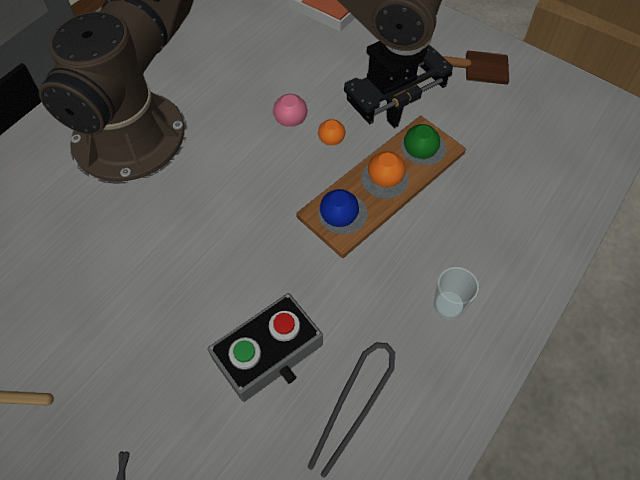

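The closed gripper hangs above the amber weight, with its tips near (395,120), clear of everything. I'll centre it and descend to about 12 mm above the top.

```bash
python3 -m crank '[[-6,-4,20,0,0],[-6,-4,45,0,0],[-6,-4,65,0,0],[-6,-4,78,0,0],[-6,-4,84,0,0],[-6,-4,84,0,0],[-6,-4,84,0,0],[-6,-4,84,0,0]]'; python3 - <<'E'
from h import *
s=env.state(); print(s["eef_pos"],s["ft_force"])
c=env.read_camera("scene"); i=c["img"][100:220,310:470]
print(proj(c,s["eef_pos"]-[0,0,19]))
cv2.imwrite("pics/c2.png",cv2.resize(i,(640,480),interpolation=cv2.INTER_CUBIC))
E
```

```text
t: 2.48
eef_pos: [520.8, 224.3, 103.6]
tcp_rot: [3.141, 0.001, 2.772]
ft_force: [0.4, 0.4, -0.9]
opening: 0.004
grip_force: 0.0
[520.79368225 224.30003201 103.6487826 ] [ 0.38584974  0.37534656 -0.90368579]
[387.92257497 156.11758912]
```

View pics/c2.png

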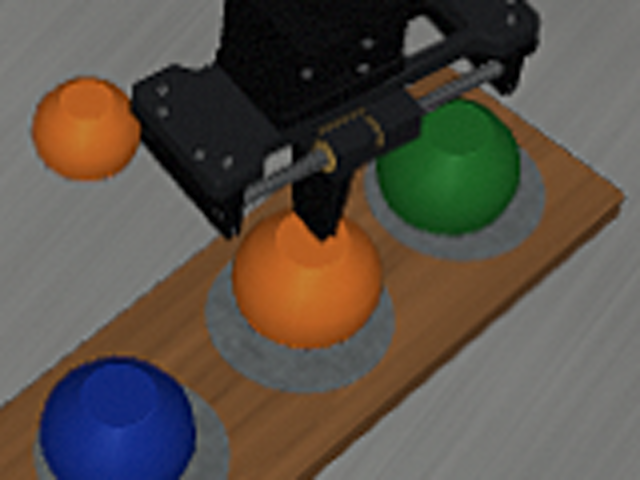

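The fingertips are centred over the facet, at about (390,158) in the full picture. Next I'll descend gently, watching the force.

```bash
python3 -m crank '[[0,0,4,0,0],[0,0,7,0,0],[0,0,9,0,0],[0,0,10,0,0],[0,0,10.5,0,0],[0,0,11,0,0],[0,0,11,0,0]]'
```

```text
t: 3.12
eef_pos: [520.4, 224.0, 91.6]
tcp_rot: [3.142, -0.0, 2.772]
ft_force: [-0.8, 0.1, -1.5]
opening: 0.002
grip_force: 0.0
```

```bash
python3 -m crank '[[0,0,0.5,0,0],[0,0,1,0,0],[0,0,1,0,0]]'
```

```text
t: 3.37
eef_pos: [520.5, 224.0, 91.3]
tcp_rot: [3.141, 0.0, 2.772]
ft_force: [-2.8, -1.6, 7.1]
opening: 0.007
grip_force: 3.5
```

Contact is at about 8 N at the expected height. Now hold.

```bash
python3 -m crank '[[0,0,0,0,0],[0,0,0,0,0],[0,0,0,0,0],[0,0,0,0,0],[0,0,0,0,0]]'; python3 -m crank '[[0,0,0,0,0],[0,0,0,0,0],[0,0,0,0,0],[0,0,0,0,0],[0,0,0,0,0],[0,0,0,0,0]]'
```

```text
t: 3.78
eef_pos: [520.5, 224.1, 91.3]
tcp_rot: [3.141, 0.001, 2.772]
ft_force: [-2.6, -0.7, 7.2]
opening: 0.006
grip_force: 3.5
t: 4.28
eef_pos: [520.5, 224.0, 91.3]
tcp_rot: [3.141, 0.001, 2.772]
ft_force: [-2.0, -0.6, 6.4]
opening: 0.004
grip_force: 3.5
```

```bash
python3 -m crank '[[0,0,-5,0,0],[0,0,-20,0,0],[0,0,-50,0,0],[0,0,-85,0,0],[0,0,-100,0,0],[0,0,-100,0,0]]'; python3 -m crank '[[-190,-425,0,0,0],[-190,-425,0,0,0],[-190,-425,0,0,0],[-190,-425,0,0,0],[-190,-425,0,0,0],[-190,-425,0,0,0],[-190,-425,0,0,0],[-190,-425,0,0,0],[-190,-425,0,0,0],[-190,-425,0,0,0]]'; python3 -m crank '[[0,0,0,0,0],[0,0,0,0,0],[0,0,0,0,0]]'; python3 - <<'E'
from h import *
from scipy.spatial.transform import Rotation as R
s=env.state(); M=R.from_euler('xyz',s["tcp_rot"]).as_matrix()
print(M.T@(np.array([544,-241.5,74+19])-s["eef_pos"]))
c=env.read_camera("scene"); p=blob(c,(387,170),(5,18),24); print(p)
E
```

```text
t: 4.78
eef_pos: [521.6, 224.4, 194.6]
tcp_rot: [3.138, 0.005, 2.772]
ft_force: [0.9, 0.5, -0.6]
opening: 0.005
grip_force: 0.0
t: 5.62
eef_pos: [540.9, -194.1, 189.9]
tcp_rot: [3.141, -0.001, 2.772]
ft_force: [0.9, 0.5, -0.4]
opening: 0.003
grip_force: 0.0
t: 5.87
eef_pos: [541.0, -191.7, 189.9]
tcp_rot: [3.141, -0.002, 2.771]
ft_force: [0.4, 0.9, -1.4]
opening: 0.004
grip_force: 0.0
[-20.97949286 -45.34598158  96.81645986]
(array([387.42743106, 166.28664731]), array([ 364,  146,   48,   41, 1378], dtype=int32))
```

The amber weight hasn't moved: its blob is identical to before. Next I'll go over the button and down to about 12 mm above it.

```bash
python3 -m crank '[[-21,-45,0,0,0],[-21,-45,0,0,0],[-21,-45,30,0,0],[-21,-45,60,0,0],[-21,-45,78,0,0],[-21,-45,84,0,0],[-21,-45,84,0,0],[-21,-45,84,0,0]]'; python3 - <<'E'
from h import *
s=env.state(); print(s["eef_pos"])
c=env.read_camera("scene"); i=c["img"][270:390,170:330]
print(proj(c,s["eef_pos"]-[0,0,19]))
cv2.imwrite("pics/c3.png",cv2.resize(i,(640,480),interpolation=cv2.INTER_CUBIC))
E
```

```text
t: 6.58
eef_pos: [545.3, -241.0, 107.3]
tcp_rot: [3.142, 0.0, 2.773]
ft_force: [0.2, -0.4, 0.9]
opening: 0.004
grip_force: 0.0
[ 545.30729433 -241.03057028  107.33929938]
[243.03791343 347.29429662]
```

View pics/c3.png

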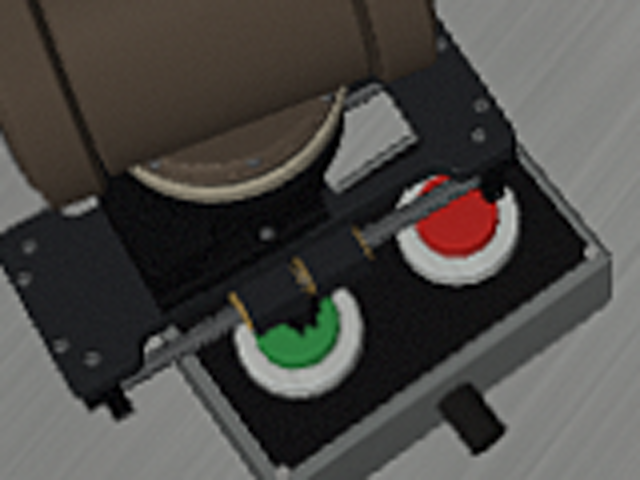

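The fingertips sit over the green button, at about (245,350) in the full picture, and the red one is clear. Now press down.

```bash
python3 -m crank '[[0,0,5,0,0],[0,0,9,0,0],[0,0,12,0,0],[0,0,14,0,0],[0,0,15,0,0],[0,0,16,0,0],[0,0,16,0,0],[0,0,16,0,0]]'
```

```text
t: 7.3
eef_pos: [545.0, -241.7, 90.9]
tcp_rot: [3.141, 0.001, 2.772]
ft_force: [1.5, 2.1, 4.9]
opening: 0.002
grip_force: 2.2
```

```bash
python3 -m crank '[[0,0,1,0,0],[0,0,2,0,0],[0,0,2,0,0],[0,0,2,0,0]]';python3 -m crank '[[0,0,0.5,0,0],[0,0,1,0,0],[0,0,1,0,0],[0,0,1,0,0]]'
```

```text
t: 7.63
eef_pos: [545.1, -241.7, 90.1]
tcp_rot: [-3.142, 0.001, 2.772]
ft_force: [-2.8, 3.3, 18.2]
opening: 0.003
grip_force: 9.2
t: 7.97
eef_pos: [545.1, -241.8, 89.9]
tcp_rot: [-3.141, 0.002, 2.772]
ft_force: [-5.1, 5.8, 27.1]
opening: 0.008
grip_force: 13.6
```

It has bottomed out: the force climbs stiffly past 5 N. I'll release in steps to confirm the spring travel.

```bash
for i in 1 2 3; do python3 -m crank '[[0,0,-1,0,0],[0,0,-2,0,0],[0,0,-2,0,0],[0,0,-2,0,0]]' | grep -E "eef|ft_"; done
```

```text
eef_pos: [545.0, -241.7, 90.2]
ft_force: [-0.6, 2.3, 9.5]
eef_pos: [545.0, -241.7, 91.7]
ft_force: [2.9, 1.8, 4.3]
eef_pos: [544.8, -241.7, 93.6]
ft_force: [3.1, 1.2, 3.1]
```

```bash
for i in 1 2; do python3 -m crank '[[0,0,-1,0,0],[0,0,-2,0,0],[0,0,-2,0,0],[0,0,-2,0,0]]' | grep -E "t:|eef|ft_"; done
```

```text
t: 9.3
eef_pos: [544.7, -241.7, 95.6]
tcp_rot: [-3.142, -0.0, 2.772]
ft_force: [1.8, -1.3, 2.6]
t: 9.63
eef_pos: [544.5, -241.5, 97.5]
tcp_rot: [3.141, -0.001, 2.772]
ft_force: [-0.3, -0.5, 0.6]
```

The spring force faded over z 90.2 to about 96.3, which is the full 6 mm, so the button was pressed fully and came back up. Now retreat upward.

```bash
python3 -m crank '[[0,0,-20,0,0],[0,0,-50,0,0],[0,0,-90,0,0],[0,0,-120,0,0],[0,0,-120,0,0],[0,0,-120,0,0],[0,0,-120,0,0]]'; python3 -m crank '[[150,0,0,0,0],[150,0,0,0,0],[150,0,0,0,0],[150,0,0,0,0],[150,0,0,0,0],[150,0,0,0,0],[150,0,0,0,0]]'; python3 - <<'E'
from h import *
c=env.read_camera("scene"); cv2.imwrite("pics/end.png",c["img"])
E
```

```text
t: 10.22
eef_pos: [544.3, -241.4, 216.9]
tcp_rot: [3.141, -0.001, 2.772]
ft_force: [-0.2, -0.1, 0.3]
opening: 0.005
grip_force: 0.0
t: 10.8
eef_pos: [405.5, -187.8, 217.1]
tcp_rot: [3.141, -0.0, 2.772]
ft_force: [0.1, -0.9, -0.4]
opening: 0.005
grip_force: 0.0
```

View pics/end.png

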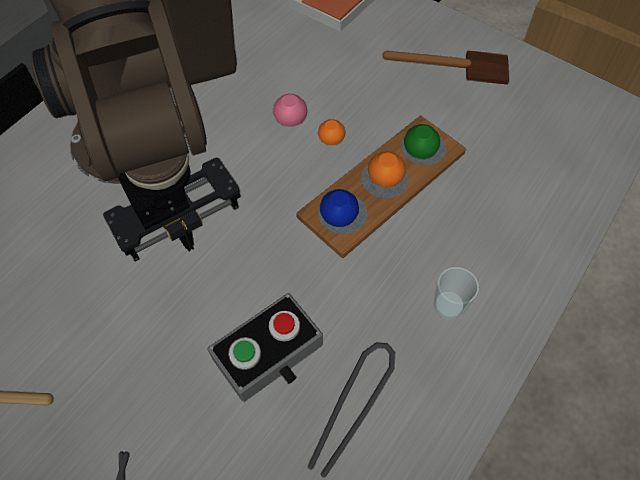

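Everything is in its original place, both buttons are up (green at (244,352), red at (284,323)), and the arm is clear.

```bash
python3 -c "
from cell import env
print(env.job_done())"
```

```text
the job is handed in; nothing more can be done
None
```

I rested the fingertips on the amber paperweight for about a second at roughly 8 N, pressed the green button through its full travel and let it come back up, then handed the job in with the arm clear; the final picture shows nothing else moved, but no verdict came back.

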